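# Dispense one contact lens case and slide it onto the customer's mat

### The job

Press the plunger of the contact lens case dispenser all the way down once and let it spring back up, so that a single case comes out onto the counter. Then slide that case along the counter with the fingers, without picking it up, until the whole of it lies on the customer's dark grey mat, caps still up. Leave the other cases in the dispenser, and do not disturb the glasses, the pliers, or the tray with its lens.

Things in the scene. Friction and masses are not known exactly. Their poses are not given: they have to be found in the camera images.
- dispenser: Dispenser screwed to the counter; origin on the counter under the magazine's centre, cases come out along its -x. Steel base 60 mm wide, 3 mm thick, x -40 to +165 mm. Clear magazine x -38 to +38, y -20 to +20, top z 60 mm, holds 3 stacked cases. White tower x 37 to 87, y -24 to +24, top z 101 (bushing 105), plunger above it; behind, a low housing 23 mm high to x 164.
- outlet (a point): Middle of the low opening at x = -38 mm of the dispenser, 3 mm above the counter. A full press drives a blade 96 mm forward (3 times the plunger's travel): the lowest case is left flat on the counter, its centre about 56 mm beyond this point along the dispenser's -x, its length along that axis. As the plunger rises the next case drops down; a second press would eject it too.
- plunger_top (a point): Centre of the flat top of the blue round plunger knob, 40 mm in diameter, 16 mm thick; at x = +63 mm, y = 0 of the dispenser and 154 mm above the counter when up. It is pressed straight down.
- plunger (a joint): Plunger position in m: 0 up (rest), 0.032 pressed fully down against its stop. A spring returns it; it takes about 2 N to start and about 5 N to hold fully down, somewhat more when pressed fast.
- case_1: The lowest case in the magazine, the one that comes out: a white twin contact lens case, 66 mm long (its x), 30 mm wide (y), 16 mm high, about 14 g, with two round screw caps of 30 mm diameter, one blue (at +x) and one white (at -x). Origin: centre of its underside; z up through the caps. It starts inside the dispenser.
- case_1_blue (a point): Centre of the blue-capped end of case_1, 18 mm from the case's centre along its +x, 8 mm above its underside.
- case_1_white (a point): Centre of the white-capped end of case_1, 18 mm from the case's centre along its -x, 8 mm above its underside.
- case_2: The second case up in the magazine, same make as case_1. Stays in the dispenser.
- case_3: The top case in the magazine, same make as case_1. Stays in the dispenser.
- mat: The customer's thin dark grey mat with a pale stitched border, 130 mm (its x) by 160 mm (its y), less than 1 mm thick, fixed to the counter; a case slides onto it as on the bare counter. Origin: its centre, at counter height. It lies to the left or the right of the dispenser.
- tray: White ceramic lens tray, 105 mm (x) by 135 mm (y), 16 mm high, loose. Origin: centre of its underside. Stands on the side of the dispenser away from the mat. Not to be disturbed.
- lens: Clear round polycarbonate lens, 66 mm in diameter, 4 mm thick, lying in the tray. Origin: centre of its underside. Not to be disturbed.
- frame: Folded tortoiseshell glasses lying face up, about 145 mm (y) by 46 mm (x), 30 mm high, loose. Origin: on the counter under the middle. Not to be disturbed.
- pliers: Steel nose-pad pliers with red grips, 145 mm long (along x, jaws to +x), 12 mm high, loose. Origin: on the counter under the pivot, about 98 mm from the grip ends. Not to be disturbed.
There are look-alikes about, which are no part of the job. Of the things like the dispenser, leave any that is orange or yellow; of the rest the larger one is meant.

How it is judged:
On the way, in this order (a step that is already met when the one before it is completed fails the run):
1. the plunger is pressed fully down (value of joint plunger above 0.0295 m), for 0.05 s.
2. the plunger is back up and one case lies flat on the counter in front of the outlet (value of joint plunger below 0.003 m and x of case_1 in the frame of dispenser below -0.068 m and height (world z) of case_1 below 0.004 m), for 0.1 s.
At the end, for the whole second after the job is handed in: Both caps of case_1 (15 mm radius) lie on the mat, cap centres at least 13 mm inside its edges; the case is flat on the counter, caps up (within 0.1 rad), at rest; the plunger is up (within 3 mm); the other two cases are within 10 mm of their place in the magazine (x of case_1_blue in the frame of mat between -0.052 and 0.052 m and y of case_1_blue in the frame of mat between -0.067 and 0.067 m and x of case_1_white in the frame of mat between -0.052 and 0.052 m and y of case_1_white in the frame of mat between -0.067 and 0.067 m and angle between case_1's own z axis and vertical below 0.1 rad and height (world z) of case_1 below 0.004 m and linear speed of case_1 below 0.01 m/s and value of joint plunger below 0.003 m and x of each of case_2, case_3 in the frame of dispenser above -0.01 m and horizontal distance between each of case_2, case_3 and dispenser below 0.01 m); the robot touches nothing.
It fails at once if a second case is pushed out of the dispenser (x of any of case_2, case_3 in the frame of dispenser below -0.02 m).
It fails at once if the case is lifted off the counter (more than 15 mm) (height (world z) of case_1 above 0.015 m).
It fails at once if the glasses, the pliers or the tray are moved more than 10 mm, or the lens more than 15 mm (distance of any of frame, pliers, tray from where it was at the start of the episode above 0.01 m or distance of lens from where it was at the start of the episode above 0.015 m).
It also fails if it takes over 58 s, if anything falls off the work surface, if the arm or the gripper's body presses on something with over 40 N, if the wrist force passes 120 N, or if a joint passes its speed limit or range.

### The arm

A 7-joint arm with a two-finger parallel gripper is mounted at the origin on the work surface. World frame = base frame: x ahead of the robot, y to its left, z up, the work surface at z = 0. Lengths are in m, angles in rad, forces in N, time in s.
With the tool pointing down it reaches from about 0.425 to 0.925 m from the base axis. Payload 6.8 kg.
Tool frame: the origin (TCP) lies at the very end of the fingers, on their centre line; the grasp point (between the pads) lies robot.pinch_z behind it (robot.pinch_z is the distance from the TCP to the grasp point, in m); y points along the fingers, z is the direction in which the jaws open and shut, and the axes are right-handed (so a half turn about y gives the same grasp; the last joint's range is limited). The gripper opens to 85 mm and grips with 20 to 120 N. Pads are 22 mm wide; open, the fingers measure 114 mm over their backs; the gripper's body (76 mm by 85 mm) begins 54 mm behind the grasp point. The pads swing forward as they close: fully open they stand 13 mm farther back than shut.
Start: joints at [-1.306, 0.477, 0.022, 1.555, -0.011, 1.109, -0.083], TCP at [0.246, 0.629, 0.193] pointing down, gripper open.
Joint ranges: [-2.96, 2.96], [-0.34, 2.1], [-1.41, 1.46], [0.24, 2.44], [-1.37, 4.51], [0.17, 1.92], [-2.96, 2.96]. Speed limits (rad/s): [2.39, 2.39, 3.14, 3.14, 3.14, 3.14, 3.14].

### API

Orientations are given as a unit quaternion [x, y, z, w].
In Python, from plant import robot, cams gives the robot as it stands. The module is installed in compiled form; this text tells all that it offers.
- The arm moves only by the tool jog_arm, never from a script. Its argument "motion" is one flat list of numbers, 7 for each row, row after row: the turn, a rotation vector about the tool's x, y, z in degrees, then the shift along the tool's x, y, z in mm, then the opening in per cent of the stroke, from 0 (shut) to 100 (fully open). A call has 1 to 20 rows; each row is the pose to reach, as a shift and turn from the pose measured when the call began, along the tool's axes at that moment; what a row does not reach only later rows make up. A row lasts 1/10 s, in which the tool goes at most 50 mm and 8.59 degrees, less where a joint would pass 70% of its speed; a pose out of reach is approached as far as the arm can. A call with a gripper value outside its range is refused whole. The fingers move at their own pace and stop on an object; "newtons" is the grip in N (left out, the last holds). Time passes only in rows, so rows that repeat a pose let the fingers close. It gives the time, the measured TCP pose, the force and the opening at its end, in the units of the state.
- robot.sense(): the state, without advancing time (a new reading comes with each control period).
- cams.read_camera(name): name is "scene" or "top"; returns a dict with "image" (384x512x3 uint8, blue, green, red), "intrinsics" (3x3 intrinsics, pixels), "k1" (the pictures are not rectified: a ray, as slopes to the right and down, at radius r is drawn at 1 + k1 r^2 times it, then the intrinsics apply), "eye" and "attitude" of the camera in the world. Camera axes: x right, y down, z forward; pixel columns grow to the right and rows downward; lengths in m; the calibration is good to about 2 mm. A picture is of the moment at which its call begins. There is no depth.
- robot.sign_off(): hands the job in, once; it reports no verdict.
The state is a dict: "time": time; "joint_positions": joint angles; "qvel": joint speeds; "effort": joint torques, N m; "eef_pos": TCP position; "ee_rot": TCP orientation; "force": force on the tool from outside, world axes, zero at the start; "torque": the same for the moment, N m; "grip_width": finger opening in m.
Only numpy, scipy, OpenCV 4.12 (cv2) and the standard library are available. Lean on these libraries where they do the work, as an engineer would, in place of code of your own. Each camera call takes 0.05 s, during which the arm holds its last target. There are 200 camera calls.

## Working session

There is one attempt and no reset: what is moved stays moved. The work goes in short steps, Python scripts to look and compute and a tool call to move; the robot and the scene stay as the last step left them, time stands still between calls to the robot, and variables do not carry over. Pictures are saved under pics/ and viewed, about 8 in all and at most 12, crops included, and the job is handed in when it is done.

Besides the shell and the picture viewer there is one more tool, called after "Emit:" as name(argument=value, ...) on one line, values as JSON. jog_arm: Moves the arm, as the interface text tells. Its arguments: {"type":"object","properties":{"motion":{"type":"array","items":{"type":"number"}},"newtons":{"type":"number"}},"required":["motion"]}

```bash
mkdir -p pics; cat > h.py <<'E'
import numpy as np, cv2
from scipy.spatial.transform import Rotation as R
from plant import robot, cams
def att(c):
    a=np.array(c["attitude"],float)
    return a if a.shape==(3,3) else R.from_quat(a).as_matrix()
def ray(c,u,v):
    K=np.array(c["intrinsics"]); d=np.array([(u-K[0,2])/K[0,0],(v-K[1,2])/K[1,1]])
    s=d.copy()
    for _ in range(30): s=d/(1+c["k1"]*(s@s))
    return att(c)@np.array([s[0],s[1],1])
def at(c,u,v,z=0.):
    e=np.array(c["eye"]);r=ray(c,u,v); return e+r*(z-e[2])/r[2]
def proj(c,p):
    q=att(c).T@(np.array(p)-np.array(c["eye"])); s=q[:2]/q[2]; s=s*(1+c["k1"]*(s@s))
    K=np.array(c["intrinsics"]); return K[:2,:2]@s+K[:2,2]
def tool(dw):  # world vec mm -> tool axes
    return R.from_quat(robot.sense()["ee_rot"]).inv().apply(dw)
E
python3 - <<'E'
from h import *
for n in("scene","top"):
    c=cams.read_camera(n); cv2.imwrite(f"pics/{n}0.png",cv2.resize(c["image"],(800,600)))
    print(n,c["eye"],c["attitude"],c["intrinsics"],c["k1"])
s=robot.sense();print(s, robot.pinch_z); print(R.from_quat(s["ee_rot"]).as_matrix().round(3))
E
```

```text
scene [ 1.28894511 -0.15925461  1.15386347] [ 0.72366482  0.60172622 -0.22016997 -0.25643708] [[424.02124803   0.         258.04012424]
 [  0.         424.02124803 191.32448533]
 [  0.           0.           1.        ]] -0.0827382416510531
top [ 0.28321242 -0.01926253  1.16089333] [ 0.70691807 -0.70243244  0.04410183 -0.07007519] [[442.70313703   0.         256.0333121 ]
 [  0.         442.70313703 189.74229355]
 [  0.           0.           1.        ]] -0.1717053810102253
{'time': 0.1, 'joint_positions': array([-1.30608003,  0.47770895,  0.02237302,  1.55636493, -0.0115148 ,
        1.10929952, -0.08309437]), 'qvel': array([ 1.99550756e-04, -2.14892561e-03,  8.98698096e-04, -2.50633673e-03,
       -8.29405950e-04,  8.82248052e-04, -4.67314983e-05]), 'effort': array([ 4.20767828e-03, -5.97766507e+01,  1.61374222e+00, -2.81957871e+01,
        1.28311824e-02,  5.09069388e-03, -3.34675622e-05]), 'eef_pos': array([0.24567082, 0.62805776, 0.19232405]), 'ee_rot': array([ 0.69543669, -0.13111721,  0.13098516, -0.69427587]), 'force': array([ 0.43454808,  0.41359375, -0.06761473]), 'torque': array([ 0.04966802, -0.02483047, -0.02830622]), 'grip_width': 0.08563248088444138} 0.0187
[[ 0.931 -0.     0.364]
 [-0.364 -0.002  0.931]
 [ 0.    -1.    -0.002]]
```

View pics/scene0.png

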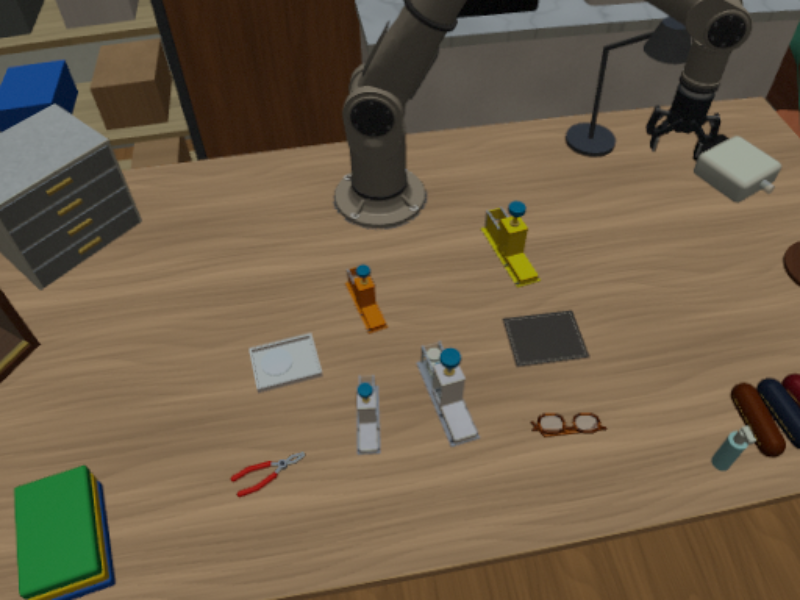

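View pics/top0.png

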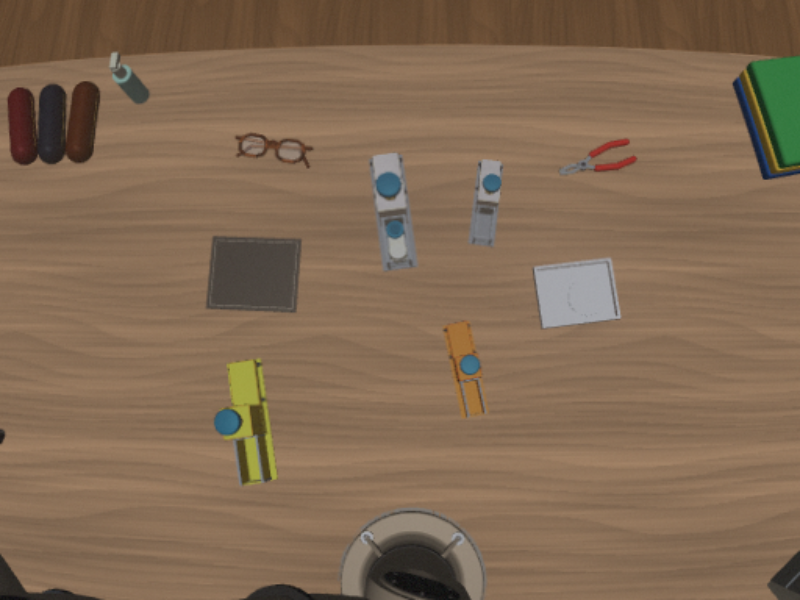

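The top view shows the large white dispenser: plunger at about (388,184), outlet end at about (398,268), with the case leaving toward the robot. The mat is at (254,273), tray at (577,292), pliers at (600,157) and glasses at (274,148), in 800x600 pixels.

```bash
python3 - <<'E'
from h import *
T=cams.read_camera("top");S=cams.read_camera("scene")
k=.64
def blue(c):
    h=cv2.cvtColor(c["image"],cv2.COLOR_BGR2HSV); return cv2.inRange(h,(90,100,60),(115,255,255))
def blob(c,u,v,z):
    n,l,st,ce=cv2.connectedComponentsWithStats(blue(c)); i=1+np.argmin(np.hypot(*(ce[1:]-[u*k,v*k]).T)); print(st[i],ce[i], at(c,*ce[i],z).round(4))
blob(T,388,184,.152); blob(S,451,357,.148); blob(T,395,229,.055)
print("base corners");
for u,v in [(383,270),(415,268),(373,155),(402,153)]: print(at(T,u*k,v*k,.003).round(4))
print("mat")
for c,P in((T,[(213,236),(301,238),(296,312),(207,308)]),(S,[(503,317),(573,311),(588,355),(516,364)])):
    for u,v in P: print(at(c,u*k,v*k,0).round(4))
print("frame",at(T,274*k,148*k,.015),"tray",at(T,577*k,292*k,.01))
for u,v in [(533,265),(612,258),(620,319),(541,328)]: print(at(T,u*k,v*k,.016).round(3))
print("yellow",at(T,243*k,362*k,.02),"orange", at(T,459*k,322*k,.02),"small",at(T,490*k,183*k,.1))
a=T["image"][90:210,110:290]; cv2.imwrite("pics/z.png",cv2.resize(a,(800,533),interpolation=cv2.INTER_CUBIC))
E
```

```text
[241 111  15  14 172] [248.04069767 117.61046512] [0.6221 0.0394 0.152 ]
[282 223  13  12 122] [287.86065574 228.16393443] [0.622  0.0387 0.148 ]
[248 141  10  11  85] [252.32941176 146.34117647] [0.5769 0.033  0.055 ]
base corners
[0.5178 0.0539 0.003 ]
[ 0.5213 -0.0008  0.003 ]
[0.7259 0.0747 0.003 ]
[0.7293 0.0233 0.003 ]
mat
[0.5798 0.3567 0.    ]
[0.5752 0.1982 0.    ]
[0.4449 0.2024 0.    ]
[0.451  0.3601 0.    ]
[0.4429 0.2068 0.    ]
[0.4559 0.3651 0.    ]
[0.5754 0.3564 0.    ]
[0.5683 0.1997 0.    ]
frame [0.73684334 0.2507069  0.015     ] tray [ 0.47953518 -0.27553569  0.01      ]
[ 0.525 -0.201  0.016]
[ 0.538 -0.337  0.016]
[ 0.433 -0.346  0.016]
[ 0.417 -0.212  0.016]
yellow [0.35690847 0.28635894 0.02      ] orange [ 0.4266261  -0.07461838  0.02      ] small [ 0.64091056 -0.1218671   0.1       ]
```

View pics/z.png

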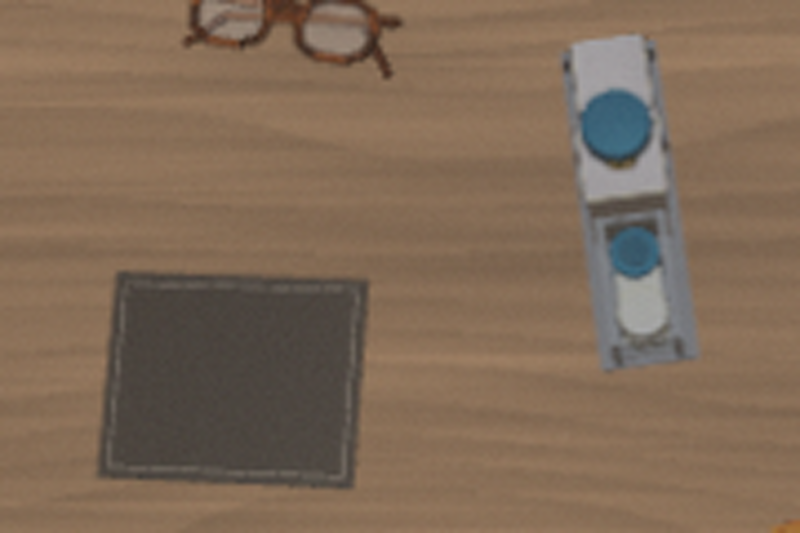

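Both cameras agree on the plunger at (0.622, 0.039). The dispenser heading is about 6°, and its origin is near (0.559, 0.032). The mat centre is about (0.511, 0.280), with sizes close to the stated 130 x 160 mm. I'll move above the plunger with the fingers shut and the jaws turned across the case.

Emit:
jog_arm(motion=[0,-28,0,565,-8,-412,0,0,-28,0,565,-8,-412,0,0,-28,0,565,-8,-412,0,0,-28,0,565,-8,-412,0,0,-28,0,565,-8,-412,0,0,-28,0,565,-8,-412,0,0,-28,0,565,-8,-412,0,0,-28,0,565,-8,-412,0,0,-28,0,565,-8,-412,0,0,-28,0,565,-8,-412,0,0,-28,0,565,-8,-412,0,0,-28,0,565,-8,-412,0,0,-28,0,565,-8,-412,0,0,-28,0,565,-8,-412,0,0,-28,0,565,-8,-412,0,0,-28,0,565,-8,-412,0,0,-28,0,565,-8,-412,0,0,-28,0,565,-8,-412,0], newtons=20)

```text
time: 2.0
eef_pos: [0.6212, 0.0408, 0.201]
ee_rot: [0.706, 0.042, -0.042, -0.706]
force: [-0.3, 0.3, -0.2]
grip_width: 0.0001
```

```bash
python3 - <<'E'
from h import *
s=robot.sense();print(s["time"],s["eef_pos"],s["force"],s["grip_width"],s["joint_positions"].round(2)); print(R.from_quat(s["ee_rot"]).as_matrix().round(3))
print(tool((np.array([.622,.039,.16])-s["eef_pos"])*1000))
c=cams.read_camera("scene"); a=c["image"][150:300,200:400]; cv2.imwrite("pics/s1.png",cv2.resize(a,(800,600),interpolation=cv2.INTER_CUBIC))
E
```

```text
2.0 [0.62121345 0.04079118 0.20100171] [-0.26638229  0.34095663 -0.22345937] 0.00012984876275349275 [-0.31  0.39  0.19  1.69 -0.08  1.08  1.6 ]
[[ 0.993 -0.001 -0.118]
 [ 0.118 -0.     0.993]
 [-0.001 -1.    -0.   ]]
[ 0.60533653 41.00157148 -1.86324479]
```

View pics/s1.png

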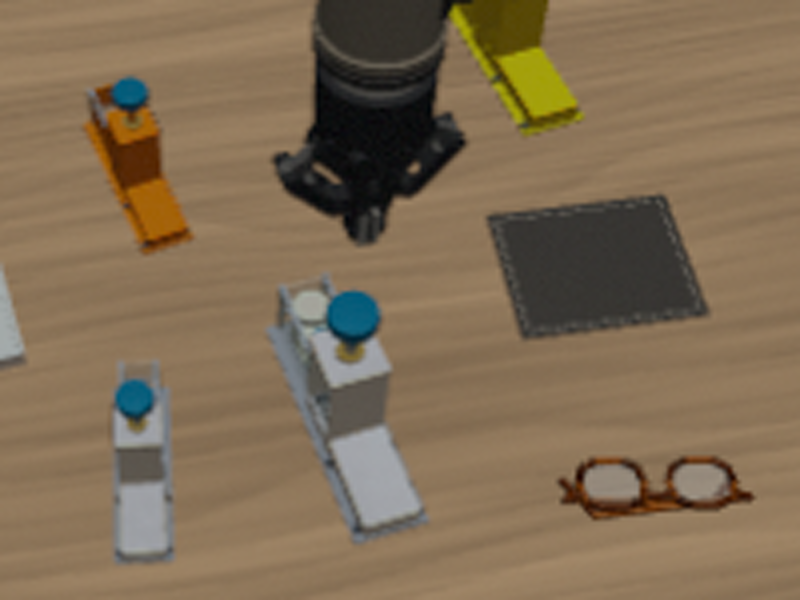

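The fingers are shut about 47 mm over the knob, which is at crop (353,315), and nothing is in the way. Next I press slowly.

Emit:
jog_arm(motion=[0,0,0,0,40,-2,0,0,0,0,0,46,-2,0,0,0,0,0,50,-2,0,0,0,0,0,54,-2,0,0,0,0,0,58,-2,0,0,0,0,0,62,-2,0,0,0,0,0,66,-2,0,0,0,0,0,70,-2,0,0,0,0,0,73,-2,0,0,0,0,0,75,-2,0,0,0,0,0,77,-2,0,0,0,0,0,78,-2,0,0,0,0,0,79,-2,0,0,0,0,0,80,-2,0,0,0,0,0,80,-2,0,0,0,0,0,80,-2,0])

```text
time: 3.65
eef_pos: [0.6215, 0.0386, 0.1211]
ee_rot: [0.706, 0.042, -0.042, -0.706]
force: [0.2, -0.1, 0.2]
grip_width: -0.0002
```

No force was felt, although the tip should be pressing at this height, so I'll look.

```bash
python3 - <<'E'
from h import *
s=robot.sense();print(s["eef_pos"],s["force"],s["torque"])
c=cams.read_camera("scene"); a=c["image"][150:300,200:400]
t=cams.read_camera("top"); b=t["image"][60:210,170:370]
cv2.imwrite("pics/s2.png",np.hstack([cv2.resize(x,(400,300),interpolation=cv2.INTER_CUBIC) for x in(a,b)]))
print(proj(c,s["eef_pos"]))
E
```

```text
[0.62151367 0.03863739 0.12113181] [ 0.23795597 -0.10608409  0.23389727] [ 0.04573428  0.03544343 -0.03792592]
[287.38105405 233.27428539]
```

View pics/s2.png

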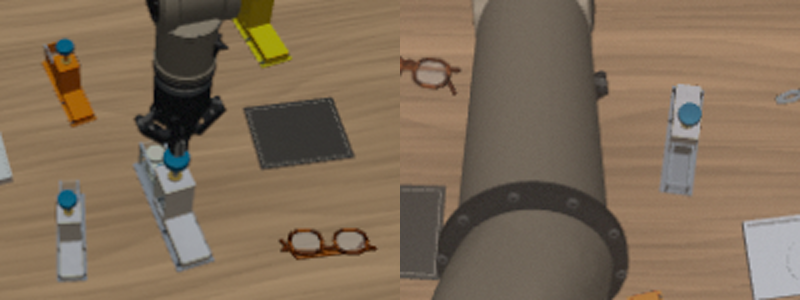

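```bash
python3 - <<'E'
from h import *
c=cams.read_camera("scene"); t=cams.read_camera("top")
print("prev",proj(c,[.6212,.0408,.201]),"seen ~290.5,209.5")
print("start",proj(c,[.2457,.628,.1923]),proj(t,[.2457,.628,.1923]))
for p in([.622,.039,.154],[.622,.039,.122],[.642,.041,.154],[.602,.037,.154]): print(p,proj(c,p))
for n,p in dict(base0=[0,0,0]).items(): print(n,proj(c,p)/.64,proj(t,p)/.64)
h=cv2.cvtColor(c["image"],cv2.COLOR_BGR2HSV); m=cv2.inRange(h,(90,100,60),(115,255,255))
n,l,st,ce=cv2.connectedComponentsWithStats(m)
for i in range(1,n):
    if st[i,4]>30: print(st[i],ce[i])
s=robot.sense(); print(s["effort"].round(2))
a=c["image"][205:255,255:322]; cv2.imwrite("pics/s3.png",cv2.resize(a,(800,597),interpolation=cv2.INTER_CUBIC))
E
```

```text
prev [289.38027501 216.96424031] seen ~290.5,209.5
start [426.38709684 108.85580597] [ -1.66937118 270.06887144]
[0.622, 0.039, 0.154] [288.04794185 226.96724248]
[0.622, 0.039, 0.122] [287.55232687 233.22507504]
[0.642, 0.041, 0.154] [290.30824424 232.57905192]
[0.602, 0.037, 0.154] [285.83113995 221.46471883]
base0 [379.17141955 196.44419028] [412.25123816 580.65131462]
[   0   38   42   46 1238] [17.45961228 57.7552504 ]
[326 129  10   8  68] [330.55882353 132.39705882]
[228 170   9   6  46] [232.         172.67391304]
[282 224  13  11  89] [287.74157303 229.50561798]
[229 245  10   9  69] [233.13043478 249.02898551]
[ 34 308  38  76 258] [ 60.01937984 360.55426357]
[ 0.000e+00 -5.495e+01  3.720e+00 -2.486e+01  1.000e-02  0.000e+00
 -0.000e+00]
```

View pics/s3.png

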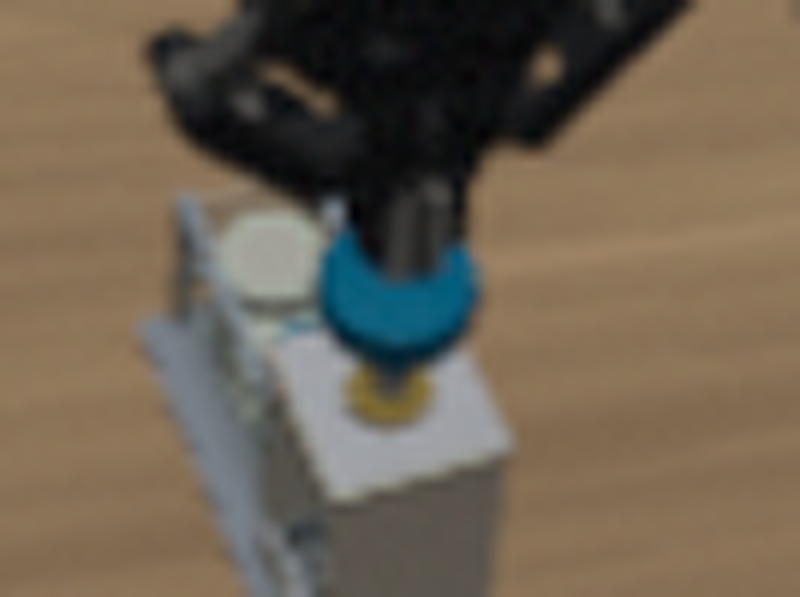

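The picture shows the fingertip at crop (410,275), i.e. full-image pixel (289,228). It sits over the middle of the knob, which is still up. The reported TCP projects about 7 px lower, and so did the previous pose, so the real tip is about 35 mm higher than reported. I'll feel my way down and let contact set the height.

Emit:
jog_arm(motion=[0,0,0,0,3,0,0,0,0,0,0,6,0,0,0,0,0,0,9,0,0,0,0,0,0,12,0,0,0,0,0,0,12,0,0])

```text
time: 4.35
eef_pos: [0.6216, 0.0386, 0.1088]
ee_rot: [0.706, 0.042, -0.042, -0.706]
force: [-0.1, 0.4, 2.0]
grip_width: 0.0003
```

Emit:
jog_arm(motion=[0,0,0,0,4,0,0,0,0,0,0,8,0,0,0,0,0,0,12,0,0,0,0,0,0,16,0,0,0,0,0,0,20,0,0,0,0,0,0,20,0,0])

```text
time: 4.95
eef_pos: [0.6216, 0.0386, 0.0882]
ee_rot: [0.706, 0.042, -0.042, -0.706]
force: [0.8, 0.0, 2.9]
grip_width: 0.0003
```

Emit:
jog_arm(motion=[0,0,0,0,2,0,0,0,0,0,0,4,0,0,0,0,0,0,6,0,0,0,0,0,0,6,0,0])

```text
time: 5.35
eef_pos: [0.6218, 0.0386, 0.084]
ee_rot: [0.706, 0.042, -0.042, -0.706]
force: [-6.1, 0.1, 17.7]
grip_width: -0.0001
```

```bash
python3 - <<'E'
from h import *
c=cams.read_camera("scene"); s=robot.sense(); print(s["eef_pos"],s["force"])
h=cv2.cvtColor(c["image"],cv2.COLOR_BGR2HSV); m=cv2.inRange(h,(90,100,60),(115,255,255))
n,l,st,ce=cv2.connectedComponentsWithStats(m)
for i in range(1,n):
    if 20<st[i,4]<200: print(st[i],ce[i])
E
```

```text
[0.62174997 0.03865605 0.08393507] [-5.16480533  0.29962815 16.57824844]
[326 129  10   8  68] [330.55882353 132.39705882]
[228 170   9   6  46] [232.         172.67391304]
[281 231  13  10  76] [286.93421053 235.90789474]
[229 245  10   9  69] [233.13043478 249.02898551]
```

The knob moved 6.4 px, about 32 mm, so it is fully down. At the stop the true tip height is 0.122 m and the reported height is 0.084 m, so reported z reads 38 mm low, matching the picture. Now I release it and move aside over the mat to look.

Emit:
jog_arm(motion=[0,0,0,0,-6,0,0,0,0,0,0,-14,0,0,0,0,0,0,-24,0,0,0,0,0,0,-34,0,0,0,0,0,0,-60,0,0,0,0,0,0,-100,0,0,0,0,0,0,-100,40,0,0,0,0,0,-100,300,0,0,0,0,0,-100,300,0,0,0,0,0,-100,300,0,0,0,0,0,-100,300,0,0,0,0,0,-100,300,0,0,0,0,0,-100,300,0])

```text
time: 6.7
eef_pos: [0.5829, 0.3455, 0.1839]
ee_rot: [-0.704, -0.045, 0.046, 0.707]
force: [-0.9, 0.2, -0.8]
grip_width: -0.0003
```

```bash
python3 - <<'E'
from h import *
c=cams.read_camera("top"); s=robot.sense(); print(s["time"],s["eef_pos"],s["force"])
h=cv2.cvtColor(c["image"],cv2.COLOR_BGR2HSV); m=cv2.inRange(h,(90,100,60),(115,255,255))
n,l,st,ce=cv2.connectedComponentsWithStats(m)
for i in range(1,n):
    if 20<st[i,4]<300: print(st[i],ce[i],at(c,*ce[i],.016).round(4))
a=c["image"][90:240,160:360]; cv2.imwrite("pics/t4.png",cv2.resize(a,(800,600),interpolation=cv2.INTER_CUBIC))
E
```

```text
6.75 [0.58353983 0.34383145 0.18380266] [-0.69372692  1.10708258  0.82857671]
[471  50  41  64 219] [484.89041096  86.26484018] [ 0.7716 -0.6276  0.016 ]
[241 111  15  14 175] [248.08       117.59428571] [0.6678 0.0472 0.016 ]
[310 112  10  10  88] [314.5 116.5] [ 0.671  -0.1325  0.016 ]
[248 142  10  11  82] [252.45121951 147.20731707] [0.5849 0.0345 0.016 ]
[253 180  10  10  79] [257.59493671 184.18987342] [0.4847 0.0199 0.016 ]
[295 228  12  12 109] [300.37614679 233.21100917] [ 0.3566 -0.0917  0.016 ]
[137 262  17  16 208] [144.97115385 269.69711538] [0.2572 0.3123 0.016 ]
```

View pics/t4.png

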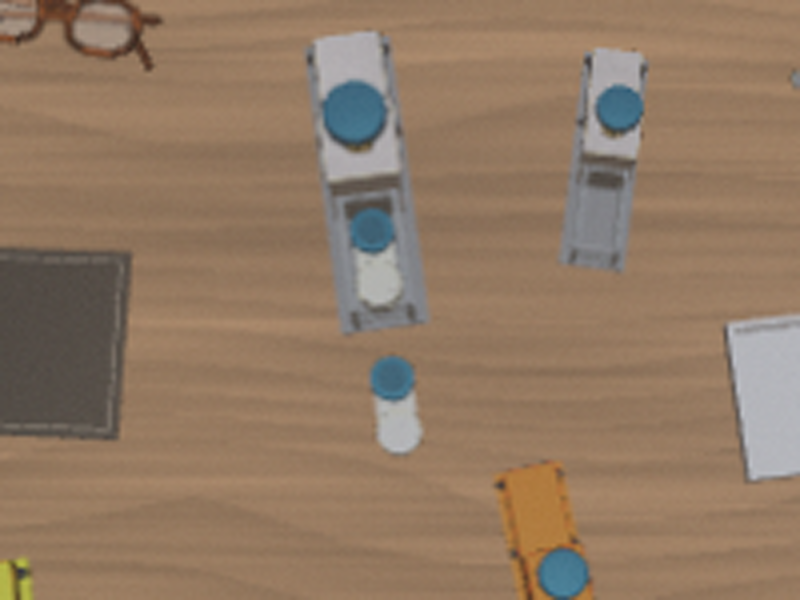

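One case lies flat in front of the outlet, with its blue cap at crop (392,378) and white cap at (399,433). The plunger is back up and the other cases are still in the magazine. Case centre is about (0.467, 0.018), against a prediction of (0.466, 0.022).

```bash
python3 - <<'E'
from h import *
t=cams.read_camera("top")
b=at(t,257.6,184.2,.016);w=at(t,259.75,198.25,.014);print(b,w,(b+w)/2,np.linalg.norm(b-w),"heading",np.degrees(np.arctan2(*(b-w)[1::-1])))
s=robot.sense();M=R.from_quat(s["ee_rot"]).as_matrix();print(M.round(3),"jaw az",np.degrees(np.arctan2(M[1,2],M[0,2])),s["eef_pos"])
print(tool((np.array([.467,.0185,.07])-s["eef_pos"])*1000))
E
```

```text
[0.48463618 0.01984244 0.016     ] [0.44766262 0.01395341 0.014     ] [0.4661494  0.01689792 0.015     ] 0.037493000496788005 heading 9.049877202487664
[[ 0.992 -0.001 -0.123]
 [ 0.123  0.001  0.992]
 [-0.001 -1.     0.001]] jaw az 97.07716771909212 [0.58492846 0.33978765 0.18384198]
[-156.52892751  113.6985634  -304.40795453]
```

Emit:
jog_arm(motion=[0,0,0,-156,50,-304,55,0,0,0,-156,50,-304,55,0,0,0,-156,50,-304,55,0,0,0,-156,50,-304,55,0,0,0,-156,50,-304,55,0,0,0,-156,50,-304,55,0,0,0,-156,50,-304,55,0,0,0,-156,113,-304,55,0,0,0,-156,113,-304,55,0,0,0,-156,150,-304,55,0,0,0,-156,150,-304,55,0,0,0,-156,150,-304,55,0,0,0,-156,150,-304,55])

```text
time: 8.1
eef_pos: [0.4684, 0.0182, 0.0352]
ee_rot: [-0.706, -0.044, 0.043, 0.706]
force: [0.6, -0.6, 0.0]
grip_width: 0.0468
```

```bash
python3 - <<'E'
from h import *
s=robot.sense();M=R.from_quat(s["ee_rot"]).as_matrix();print(s["time"],"jaw az",np.degrees(np.arctan2(M[1,2],M[0,2])),s["eef_pos"],s["grip_width"],s["force"])
print(tool((np.array([.4665,.018,-.035])-s["eef_pos"])*1000))
c=cams.read_camera("scene"); p=s["eef_pos"]+[0,0,.038]; print(proj(c,p), proj(c,[.4665,.018,.008]))
a=c["image"][150:240,200:320]; cv2.imwrite("pics/s5.png",cv2.resize(a,(800,600),interpolation=cv2.INTER_CUBIC))
E
```

```text
8.1 jaw az 96.99958776996654 [0.46844667 0.01823414 0.03523686] 0.0468293573720324 [ 0.63483432 -0.58369528  0.04504145]
[-2.05694512e+00  7.02340956e+01 -4.14369320e-02]
[270.0362324  203.68591403] [269.62136446 215.20216046]
```

View pics/s5.png

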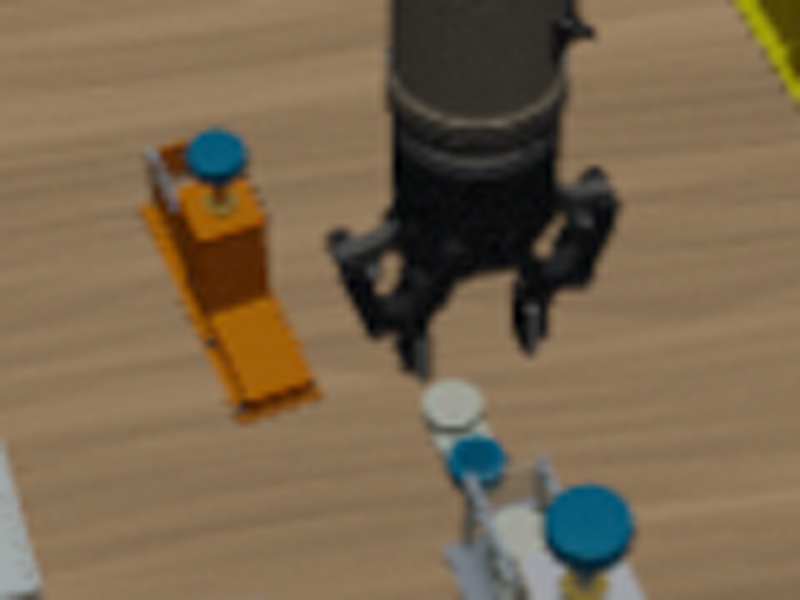

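The fingertips are at crop (415,372) and (530,348). Their midpoint is at full-image (270.8,204), against a projection of (270.0,203.7) with the 38 mm correction, so the correction holds. Next I descend around the case.

Emit:
jog_arm(motion=[0,0,0,-2,30,0,55,0,0,0,-2,50,0,55,0,0,0,-2,60,0,55,0,0,0,-2,65,0,55,0,0,0,-2,68,0,55,0,0,0,-2,68,0,55])

```text
time: 8.75
eef_pos: [0.4673, 0.0185, -0.0322]
ee_rot: [-0.705, -0.044, 0.042, 0.706]
force: [-0.4, 0.7, 0.9]
grip_width: 0.0467
```

Emit:
jog_arm(motion=[0,0,0,0,0,0,45,0,0,0,0,0,0,40,0,0,0,0,0,0,35,0,0,0,0,0,0,30,0,0,0,0,0,0,25,0,0,0,0,0,0,25,0,0,0,0,0,0,25], newtons=20)

```text
time: 9.45
eef_pos: [0.4678, 0.0184, -0.0318]
ee_rot: [-0.705, -0.045, 0.042, 0.706]
force: [-0.2, -1.2, 5.7]
grip_width: 0.0239
```

The fingers stopped at 23.9 mm on the waist of the case. The 5.7 N downward means the tips press lightly on the counter. I'll ease up 1 mm and slide it, sideways first and then inward.

Emit:
jog_arm(motion=[0,0,0,0,-1,0,25,0,0,0,2,-1,15,25,0,0,0,4,-1,30,25,0,0,0,6,-1,45,25,0,0,0,10,-1,65,25,0,0,0,18,-1,85,25,0,0,0,26,-1,105,25,0,0,0,34,-1,125,25,0,0,0,42,-1,145,25,0,0,0,50,-1,165,25,0,0,0,56,-1,185,25,0,0,0,62,-1,205,25,0,0,0,68,-1,225,25,0,0,0,74,-1,240,25,0,0,0,76,-1,250,25,0,0,0,76,-1,254,25,0,0,0,76,-1,254,25,0,0,0,76,-1,254,25])

```text
time: 11.25
eef_pos: [0.5121, 0.2786, -0.0304]
ee_rot: [-0.706, -0.044, 0.042, 0.706]
force: [0.8, -0.9, 1.2]
grip_width: 0.0238
```

Emit:
jog_arm(motion=[0,0,0,0,0,0,28,0,0,0,0,0,0,32,0,0,0,0,0,0,38,0,0,0,0,0,0,45,0,0,0,0,0,0,55,0,0,0,0,0,0,55])

```text
time: 11.85
eef_pos: [0.5121, 0.2786, -0.0304]
ee_rot: [-0.706, -0.044, 0.042, 0.706]
force: [0.1, 0.2, -0.3]
grip_width: 0.047
```

Emit:
jog_arm(motion=[0,0,0,0,-10,0,55,0,0,0,0,-30,0,55,0,0,0,0,-70,0,55,0,0,0,0,-110,0,55,0,0,0,0,-150,0,55,0,0,0,0,-180,0,55,0,0,0,0,-180,250,55,0,0,0,0,-180,250,55,0,0,0,0,-180,250,55,0,0,0,0,-180,250,55,0,0,0,0,-180,250,55,0,0,0,0,-180,250,55,0,0,0,0,-180,250,55])

```text
time: 13.15
eef_pos: [0.48, 0.528, 0.1496]
ee_rot: [-0.706, -0.045, 0.043, 0.706]
force: [-0.3, 0.1, -0.5]
grip_width: 0.0467
```

```bash
python3 - <<'E'
from h import *
c=cams.read_camera("top"); s=robot.sense(); print(s["time"],s["eef_pos"],s["force"])
h=cv2.cvtColor(c["image"],cv2.COLOR_BGR2HSV); m=cv2.inRange(h,(90,100,60),(115,255,255))
n,l,st,ce=cv2.connectedComponentsWithStats(m)
for i in range(1,n):
    if 20<st[i,4]<300: print(ce[i],at(c,*ce[i],.016).round(4))
a=c["image"][60:240,110:350]; cv2.imwrite("pics/t6.png",cv2.resize(a,(800,600),interpolation=cv2.INTER_CUBIC))
E
```

```text
13.2 [0.48136578 0.52605358 0.1497715 ] [ 0.31455339 -2.20664472 -0.65515525]
[484.60638298  85.30319149] [ 0.7746 -0.6271  0.016 ]
[248.04022989 117.6091954 ] [0.6678 0.0473 0.016 ]
[314.5 116.5] [ 0.671  -0.1325  0.016 ]
[252.43902439 147.20731707] [0.5849 0.0345 0.016 ]
[160.73809524 167.82142857] [0.5287 0.2807 0.016 ]
[300.40740741 233.16666667] [ 0.3567 -0.0918  0.016 ]
[144.86567164 269.72139303] [0.2571 0.3126 0.016 ]
```

View pics/t6.png

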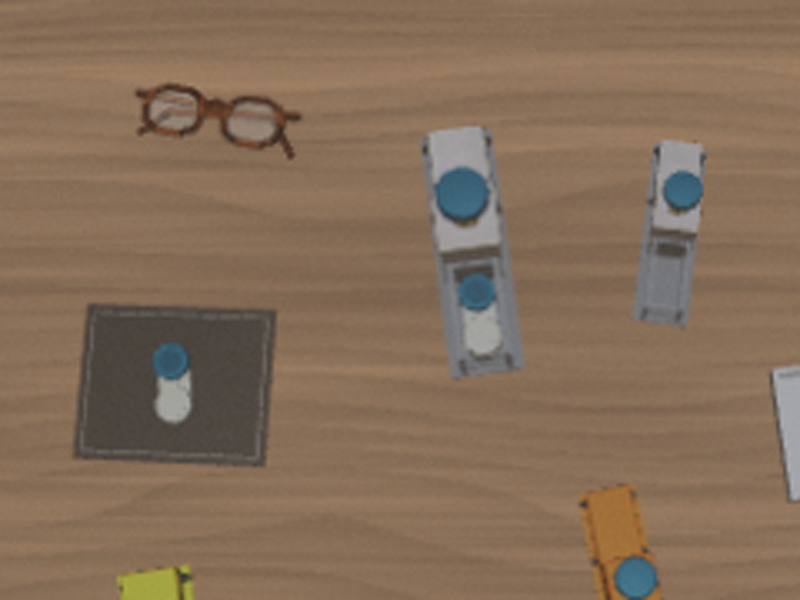

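The case lies in the middle of the mat, caps up: blue at (171,360), white at (173,404). The plunger is up, the other cases are in place, the glasses have not moved, and the arm is clear. Handing in.

```bash
python3 -c "
from plant import robot; print(robot.sign_off())"
```

```text
the job is handed in; nothing more can be done
None
```

I pressed the large white dispenser's plunger once, all the way down, and let it spring back. One case came out. I held it lightly at its waist with the fingers, slid it along the counter to the middle of the mat and let go. The job was handed in at about 13 s of the 58 s allowed; no verdict is reported.

**Last checks:** The final top picture shows the case flat with caps up, blue cap at about (0.529, 0.281) with the mat centre near (0.511, 0.280). The plunger is up, the other two cases have not shifted in the magazine, and the glasses have not moved. The fingers were withdrawn and clear. The pliers and most of the tray were outside that last crop, so I did not look at them again. The arm never came near either.

**Disagreement found:** The reported tool height read about 38 mm lower than the true fingertip height. My first press therefore stopped above the knob with no force. The scene picture, the feel of the plunger's stop, and the fingertip check over the case all agreed on the correction, so I used it for the rest of the job.

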